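# Jack up the analyser's front for levelling

### The arm

A 6-joint arm with a two-finger parallel gripper is mounted at the origin on the work surface. World frame = base frame: x ahead of the robot, y to its left, z up, the work surface at z = 0. Lengths are in m, angles in rad, forces in N, time in s.
With the tool pointing down it reaches from about 0.35 to 0.775 m from the base axis. Payload 7.3 kg.
Tool frame: the origin (TCP) lies on the centre line of the jaws, within the pads' length; the fingertips stand 14 mm ahead of it and the grasp point (between the pads) lies 5 mm behind it; z points along the fingers, y is the direction in which the jaws open and shut (so a half turn about z gives the same grasp; the last joint's range is limited). The gripper opens to 92 mm and grips with 3 to 60 N. Pads are 19 mm wide; open, the fingers measure 130 mm over their backs; the gripper's body (75 mm by 190 mm) begins 47 mm behind the grasp point.
Start: joints at [1.195, 0.342, 1.524, -0, 1.275, -0.146], TCP at [0.12, 0.511, 0.241] pointing down, gripper open.
Joint ranges: [-2.53, 2.53], [-0.77, 2.02], [0.04, 2.7], [-1, 4.14], [0.28, 2.66], [-3.11, 3.11]. Speed limits (rad/s): [2.57, 2.57, 3.14, 3.14, 3.14, 3.14].

### API

Orientations are given as [roll, pitch, yaw] about the fixed x, y, z axes, in that order (R = Rz(yaw) Ry(pitch) Rx(roll)).
In Python, from cell import telemetry, cams, robot gives the robot as it stands.
- The arm moves only by the tool servo_tool, never from a script. Its argument "targets" is text: rows parted by semicolons, each of 4 numbers parted by spaces: the shift along the tool's x, y, z in mm, then the turn about the tool's z in rad. In form: x y z yaw; .... A call has 1 to 20 rows; each row shifts and turns the pose as measured when the row begins, along the tool's axes as they then stand; what a row does not reach is not made up. A row lasts 1/8 s, in which the tool goes at most 62.5 mm and 10.7 degrees, less where a joint would pass 70% of its speed; a pose out of reach is approached as far as the arm can. A call with a gripper value outside its range is refused whole. "hand" is the opening, from 0 (shut) to 1 (fully open), set as the call begins (left out, the last holds). The fingers move at their own pace and stop on an object; "squeeze" is the grip in N (left out, the last holds). Time passes only in rows, so rows that do not move let the fingers close. It gives the time, the measured TCP pose, the force and the opening at its end, in the units of the state.
- telemetry.observe(): the state, without advancing time (a new reading comes with each control period).
- cams.read_camera(name): name is "scene" or "side" or "wrist"; returns a dict with "color" (420x560x3 uint8, red, green, blue), "K" (3x3 intrinsics, pixels), "R" (3x3) and "t" (3): a world point X has camera coordinates R X + t. Camera axes: x right, y down, z forward; pixel columns grow to the right and rows downward; lengths in m; the calibration is good to about 2 mm. A picture is of the moment at which its call begins. There is no depth.
- robot.hand_in(): hands the job in, once; it reports no verdict.
Trained networks look in a picture, given as the dict that the camera call returned (one of the last four; its "shot" number tells which), for a name from the list of things; names that differ only in an ending like _2 or _b are one class to them, and where a whole thing is asked for, a point or a joint stands for the part that bears it (a point fixed in the world has none). Each returns a list of dicts, best first, with "score" (0 to 1); they miss things now and then, are a little off and sometimes report something else, mostly with a low value. They report only what shows in the picture. A call takes as long as a camera call.
- cams.cut_out(picture, query): "region" (420x560 bool, what is visible of it) and "extent" ([centre column, centre row, width, height] in pixels, round what is visible of it).
The state is a dict: "time": time; "qpos": joint angles; "qvel": joint speeds; "joint_efforts": joint torques, N m; "tool_pos": TCP position; "tool_rot": TCP orientation; "contact_force": force on the tool from outside, world axes, zero at the start; "torque": the same for the moment, N m; "opening": finger opening in m.
Only numpy, scipy, OpenCV 4.12 (cv2) and the standard library are available. Lean on these libraries where they do the work, as an engineer would, in place of code of your own. Each camera call takes 0.05 s, during which the arm holds its last target.

### The job

Set the lever jack on the table with its saddle centred under the lift pad (the boss under the arrow-marked bracket) on the analyser's front, without bumping the things around it. Press the pump handle all the way down as a trial lift and let it come fully back up so that the analyser settles on its front feet again. Then press the handle fully down again and finish while still holding it down, the jack alone carrying the analyser's front off the table for a colleague to shim its feet.

Things in the scene. Friction and masses are not known exactly. Their poses are not given: they have to be found in the camera images.
- analyser_base: rear hinge rail of the analyser, fixed to the table. Origin on the table below the hinge line, midway along it; its x axis points from the analyser's front to its rear, z up, y along the front. The analyser (white instrument, 260 deep x 280 wide mm, top 245 mm above the table) lies on the -x side of this origin: its front face is at x = -270 mm. The hinge line is 50 mm above the table, along y
- analyser (a joint): tilt of the analyser about its rear hinge, rad; 0 = standing on its front feet, grows as the front rises (lift pad 10 mm higher = 0.032). It falls back when not held up; about 17 N (14 to 20 N) at the lift pad carries it
- lift_pad (a point): the lift point: centre of the underside of a round steel boss, 26 mm diameter, 12 mm long, under the middle bracket of the analyser's front (steel, 46 mm wide, 10 mm thick, arrow on top, sticking out to 75 mm from the front face; the boss's centre is 45 mm out from the front face). The underside is 82 mm above the table at rest. A shorter plain tab without a boss, 95 mm to the side, is not the lift point
- jack: loose lever jack, about 0.8 kg. Origin on the underside of its base plate; x axis points from the handle end to the saddle end, z up. Base plate 260 x 90 x 8 mm, from x = -145 to +115 mm, y = -45 to +45 mm. Upright steel grip block for carrying: 44 mm (x) x 30 mm (y), centre at x = 15, y = 0, from the plate up to 72 mm, near the jack's centre of mass. The handle's pivot is at x = -20, y = 0, z = 50 mm
- saddle_top (a point): centre of the top of the jack's saddle (round rubber-faced disc, 42 mm diameter), at x = 85, y = 0 of the jack, 66 mm above its underside when lowered; it rises up to 40 mm, in proportion to the handle's travel
- handle_bar (a point): centre of the cross bar at the end of the pump handle: a round rubber bar of 20 mm diameter, 70 mm long along the jack's y axis, 110 mm from the pivot; with the handle up it is at about x = -117, z = 103 mm of the jack, with the handle down at about x = -130, z = 45 mm
- pump_handle (a joint): pump handle, rad: 0 = fully up (0.5 rad above level), 0.55 = fully down against its stop (0.05 rad below level). A spring lifts it back by itself (about 2 to 4 N at the bar); with the analyser's weight on the saddle, pressing the bar down takes about 12 to 18 N. It does not lock
- alcohol_bottle: bystander: white plastic bottle with a cap, 66 mm diameter, 110 mm tall; origin at the centre of its underside
- sample_pot: bystander: small capped pot, 44 mm diameter, 60 mm tall, near the analyser's front to one side of the lift bracket; origin at the centre of its underside
- swab_cup: bystander: cup 60 mm wide, 80 mm tall, with swab sticks up to 117 mm, near the analyser's front on the other side of the lift bracket; origin at the centre of its underside
- slide_carton: bystander: small flat carton 70 x 45 x 28 mm, lying beside the jack at the start; origin at the centre of its underside
- reagent_vial: bystander: small capped vial, 36 mm diameter, 50 mm tall, on the other side of the jack at the start; origin at the centre of its underside

How it is judged:
By the outcome, as a careful person would: the job done as asked, in the order asked, and still so for the second after the job is handed in, while the arm keeps its last pose, push and grip.
It also fails if it takes over 64 s, if anything falls off the work surface, if the arm or the gripper's body presses on something with over 40 N, if the wrist force passes 120 N, or if a joint passes its speed limit or range.

## Working session

There is one attempt and no reset: what is moved stays moved. The work goes in short steps, Python scripts to look and compute and a tool call to move; the robot and the scene stay as the last step left them, time stands still between calls to the robot, and variables do not carry over. Pictures are saved under pics/ and viewed, and the job is handed in when it is done.

Besides the shell and the picture viewer there is one more tool, called after ">>>" by a JSON object that holds its "api" and its "payload". servo_tool: Moves the arm, as the interface text tells. Its arguments: {"type":"object","properties":{"targets":{"type":"string"},"hand":{"type":"number"},"squeeze":{"type":"number"}},"required":["targets"]}

```bash
ls; mkdir -p pics; python3 - <<'E'
from cell import telemetry, cams, robot
import cv2
s=telemetry.observe(); print(s)
for n in ["scene","side","wrist"]:
    p=cams.read_camera(n); cv2.imwrite(f"pics/a_{n}.png",p["color"][:,:,::-1]); print(n,p["K"].tolist(),p["R"].round(3).tolist(),p["t"].round(3).tolist(),p["shot"])
E
```

```text
pics
{'time': 0.0, 'qpos': array([ 1.19502359e+00,  3.42700852e-01,  1.52501743e+00,  3.15521042e-05,
        1.27541869e+00, -1.45972628e-01]), 'qvel': array([-9.92142601e-04,  3.74801784e-04, -8.28312713e-04, -2.10881940e-04,
       -3.54445471e-05,  1.84282680e-03]), 'joint_efforts': array([ 2.36721098e-04, -4.31238914e+01, -2.44219226e+01,  7.18901306e-02,
        5.56211499e-02, -1.09521932e-04]), 'tool_pos': array([0.11939613, 0.51084121, 0.24005617]), 'tool_rot': array([-3.14006915e+00, -2.54478844e-04,  2.91178314e+00]), 'contact_force': array([-0.22257409,  0.27455893, -0.1810134 ]), 'torque': array([-0.02849429, -0.02288042,  0.00379459]), 'opening': 0.09202139600461422}
scene [[443.33069301890384, 0.0, 271.0695064002582], [0.0, 443.33069301890384, 206.08229276442154], [0.0, 0.0, 1.0]] [[0.516, 0.857, 0.017], [0.578, -0.333, -0.745], [-0.633, 0.394, -0.667]] [-0.335, -0.213, 1.598] 1
side [[416.29788391441184, 0.0, 276.63975299832447], [0.0, 416.29788391441184, 206.20663026349123], [0.0, 0.0, 1.0]] [[-0.994, -0.105, 0.007], [-0.061, 0.52, -0.852], [0.086, -0.847, -0.524]] [0.56, 0.098, 1.22] 2
wrist [[350.1922001477751, 0.0, 281.42211255088694], [0.0, 350.1922001477751, 209.29020538798727], [0.0, 0.0, 1.0]] [[0.228, 0.974, -0.001], [0.943, -0.22, 0.251], [0.244, -0.058, -0.968]] [-0.523, -0.03, 0.39] 3
```

View pics/a_scene.png

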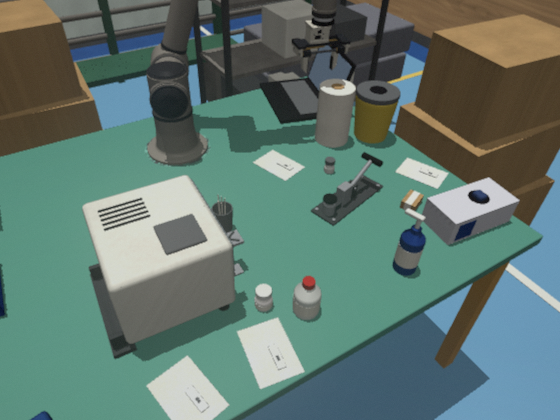

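View pics/a_side.png

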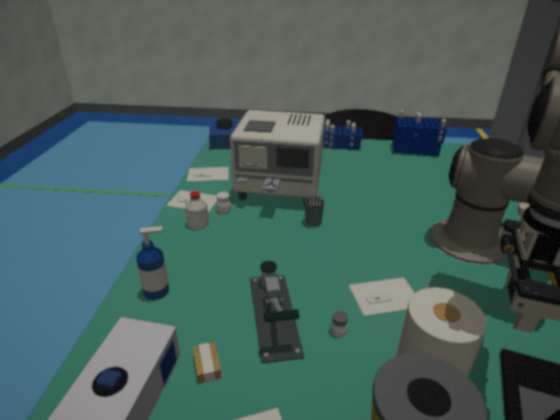

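View pics/a_wrist.png

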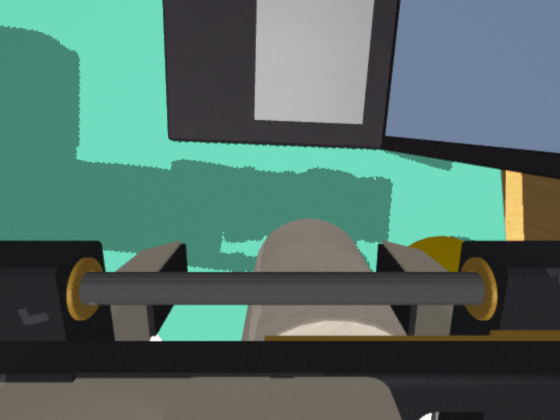

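The jack sits mid-table with its handle towards the side camera (scene ~(347,198), side ~(273,315)). The analyser stands at scene ~(160,255). The pot, the cup and the bottle are near its front. Next I'll localize them.

```bash
cat > h.py <<'E'
import numpy as np, cv2
from cell import telemetry, cams, robot
def proj(p,X):
    X=np.atleast_2d(X); c=X@np.array(p["R"]).T+np.array(p["t"]); q=c@np.array(p["K"]).T; return q[:,:2]/q[:,2:]
def ray(p,uv):
    d=np.linalg.inv(p["K"])@np.array([uv[0],uv[1],1.]); R=np.array(p["R"]); return -R.T@np.array(p["t"]), R.T@d
def onz(p,uv,z):
    o,d=ray(p,uv); return o+d*(z-o[2])/d[2]
def crop(p,x0,y0,w,h,s,name):
    c=p["color"][y0:y0+h,x0:x0+w,::-1]; cv2.imwrite(name,cv2.resize(c,None,fx=s,fy=s,interpolation=cv2.INTER_CUBIC))
E
python3 - <<'E'
from h import *
import pickle
P={n:cams.read_camera(n) for n in ["scene","side"]}
pickle.dump(P,open("P0.pkl","wb"))
M={}
for n,p in P.items():
    for q in ["jack","saddle_top","pump_handle","analyser","lift_pad","alcohol_bottle","sample_pot","swab_cup","slide_carton","reagent_vial"]:
        try:
            r=cams.cut_out(p,q)
        except Exception as e: print(n,q,e); continue
        if r:
            print(n,q,[(round(x["score"],2),np.round(x["extent"]).tolist()) for x in r[:2]]); M[n,q]=r
pickle.dump(M,open("M0.pkl","wb"))
crop(P["scene"],300,140,100,85,8,"pics/b_scj.png")
crop(P["side"],230,250,90,115,5,"pics/b_sij.png")
crop(P["scene"],70,170,190,180,3,"pics/b_sca.png")
crop(P["side"],180,90,170,150,4,"pics/b_sia.png")
E
```

```text
scene jack [(0.63, [346.0, 188.0, 67.0, 68.0])]
scene saddle_top [(0.63, [331.0, 201.0, 17.0, 11.0])]
scene pump_handle [(0.67, [368.0, 168.0, 27.0, 33.0])]
scene analyser [(0.86, [163.0, 260.0, 158.0, 168.0])]
scene lift_pad [(0.75, [163.0, 259.0, 161.0, 168.0]), (0.29, [367.0, 168.0, 32.0, 33.0])]
scene alcohol_bottle [(0.76, [309.0, 300.0, 29.0, 42.0]), (0.66, [222.0, 216.0, 24.0, 32.0])]
scene sample_pot [(0.79, [261.0, 299.0, 16.0, 31.0])]
scene swab_cup [(0.65, [222.0, 215.0, 22.0, 35.0]), (0.37, [308.0, 300.0, 27.0, 37.0])]
scene slide_carton [(0.73, [412.0, 203.0, 19.0, 21.0])]
scene reagent_vial [(0.56, [332.0, 166.0, 10.0, 20.0]), (0.23, [163.0, 261.0, 162.0, 173.0])]
side jack [(0.83, [275.0, 314.0, 54.0, 105.0])]
side saddle_top [(0.52, [266.0, 269.0, 14.0, 15.0]), (0.49, [207.0, 362.0, 28.0, 46.0])]
side pump_handle [(0.88, [278.0, 310.0, 38.0, 23.0]), (0.18, [275.0, 314.0, 53.0, 105.0])]
side analyser [(0.81, [279.0, 158.0, 95.0, 94.0]), (0.15, [281.0, 310.0, 36.0, 23.0])]
side lift_pad [(0.78, [277.0, 158.0, 96.0, 89.0])]
side alcohol_bottle [(0.6, [198.0, 209.0, 22.0, 37.0])]
side sample_pot [(0.64, [223.0, 203.0, 13.0, 22.0])]
side slide_carton [(0.72, [207.0, 362.0, 29.0, 46.0]), (0.39, [281.0, 312.0, 38.0, 26.0])]
side reagent_vial [(0.71, [342.0, 325.0, 21.0, 29.0]), (0.61, [206.0, 362.0, 30.0, 43.0])]
```

```bash
sleep 0
```

```text
(no output)
```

View pics/b_scj.png

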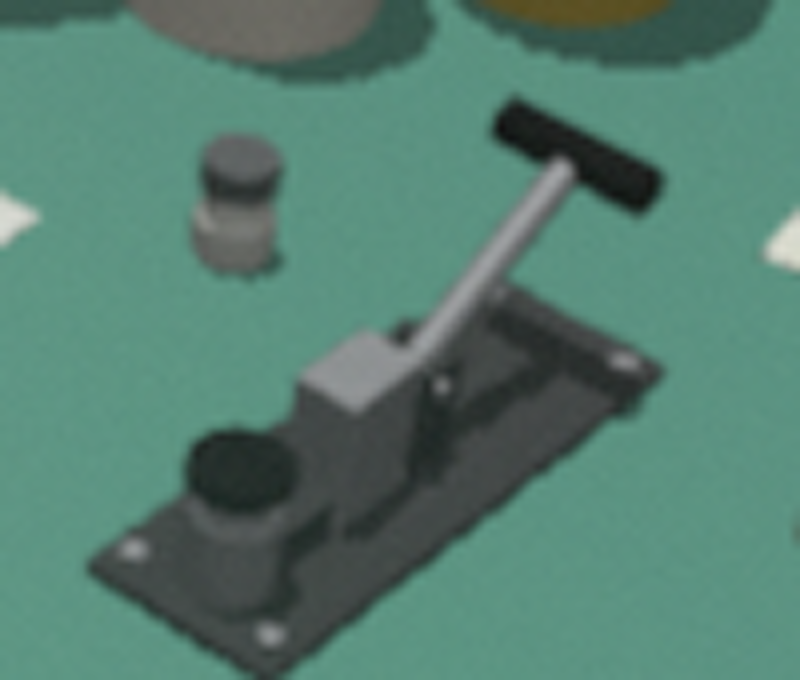

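View pics/b_sij.png

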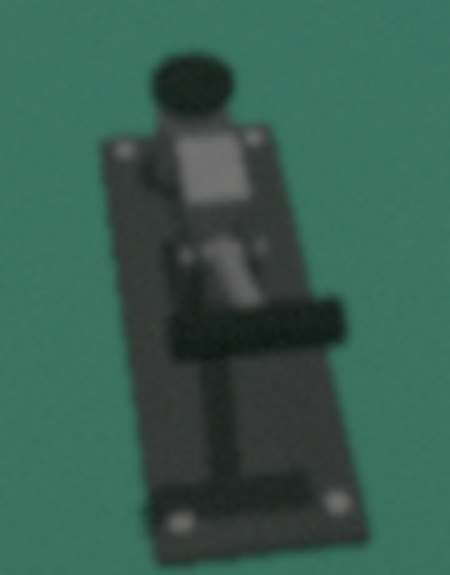

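View pics/b_sca.png

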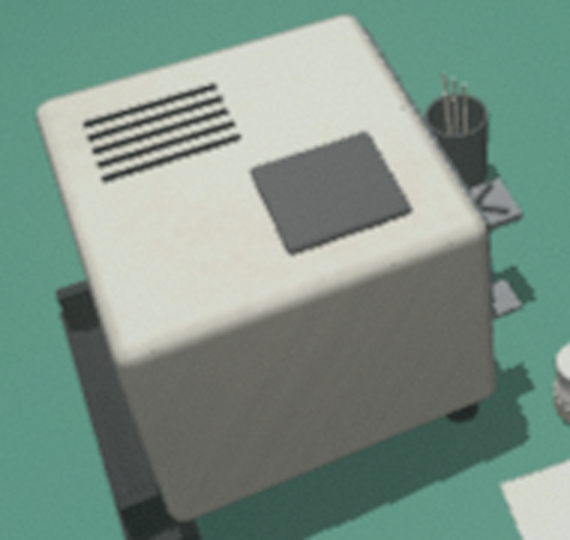

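View pics/b_sia.png

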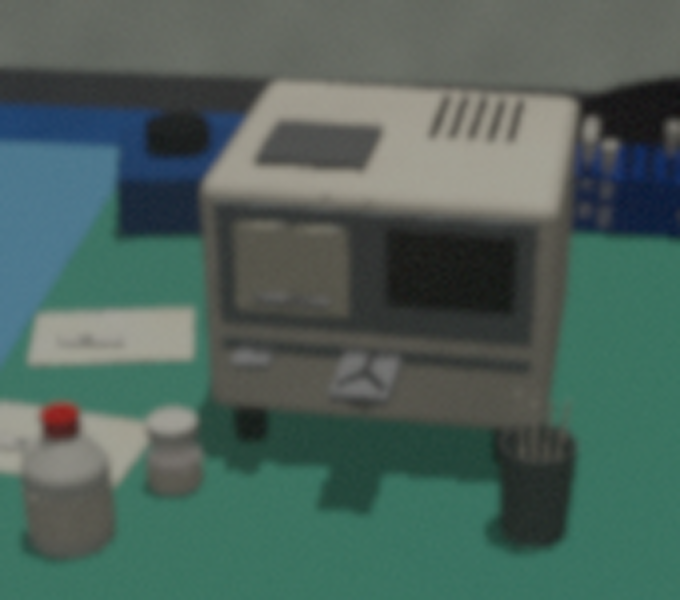

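```bash
cat > fit.py <<'E'
from h import *
import pickle
from scipy.optimize import least_squares
P=pickle.load(open("P0.pkl","rb"))
sc=lambda c:[300+c[0]/8,140+c[1]/8]; si=lambda c:[230+c[0]/5,250+c[1]/5]
J=[("scene",(115,45,8),sc((275,676))),("scene",(115,-45,8),sc((90,566))),("scene",(-145,45,8),sc((663,370))),
("scene",(85,0,66),sc((242,470))),("scene",(15,0,72),sc((362,372))),("scene",(-117,0,103),sc((580,155))),
("side",(115,45,8),si((103,142))),("side",(115,-45,8),si((272,128))),("side",(-145,45,8),si((158,560))),("side",(-145,-45,8),si((370,538))),
("side",(85,0,66),si((193,85))),("side",(15,0,72),si((213,168))),("side",(-117,0,103),si((258,325)))]
sa=lambda c:[70+c[0]/3,170+c[1]/3]; ia=lambda c:[180+c[0]/4,90+c[1]/4]
A=[("scene",(-345,23,104),sa((500,178)),3),("scene",(-345,-23,104),sa((522,212)),3),
("side",(-345,23,104),ia((388,398)),3),("side",(-345,-23,104),ia((331,393)),3),
("scene",(-10,140,245),sa((40,107))),("scene",(-270,140,245),sa((350,15))),("scene",(-270,-140,245),sa((489,226))),("scene",(-10,-140,245),sa((125,362))),
("side",(-270,-140,245),ia((203,188))),("side",(-270,140,245),ia((577,213))),("side",(-10,140,245),ia((580,95))),("side",(-10,-140,245),ia((270,80)))]
def world(v,b):
    c,s=np.cos(v[2]),np.sin(v[2]); b=np.array(b)/1000
    return np.array([v[0]+c*b[0]-s*b[1],v[1]+s*b[0]+c*b[1],b[2]])
def fit(L,v0,show=True):
    def f(v): return np.concatenate([(proj(P[e[0]],world(v,e[1]))[0]-e[2])*(e[3] if len(e)>3 else 1) for e in L])
    r=least_squares(f,v0,loss="soft_l1")
    if show: print(r.x.round(4)); print(f(r.x).reshape(-1,2).round(1).tolist())
    return r.x
if __name__=="__main__":
    o=onz(P["scene"],sc((242,470)),.066); t=onz(P["scene"],sc((580,155)),.103); d=o-t
    j=fit(J,[*o[:2],np.arctan2(d[1],d[0])])
    print("saddle",world(j,(85,0,66)),"block",world(j,(15,0,40)))
    b=onz(P["scene"],sa((510,195)),.104); b2=onz(P["side"],ia((360,395)),.104);print(b,b2)
    top=onz(P["scene"],sa((40,107)),.245)-onz(P["scene"],sa((350,15)),.245); yaw=np.arctan2(top[1],top[0]); 
    a=fit(A,[b[0]+.345*np.cos(yaw),b[1]+.345*np.sin(yaw),yaw])
    a2=fit(A[:4],[*a])
    print("pad",world(a,(-315,0,82)),world(a2,(-315,0,82)))
E
python3 fit.py
```

```text
[ 0.535   0.3423 -1.3198]
[[-0.2, -1.0], [-0.3, -2.0], [1.2, -1.6], [0.5, -2.0], [0.3, -1.8], [0.1, -0.9], [-1.1, -1.4], [-0.1, -1.8], [-0.5, -0.1], [0.6, -0.8], [-0.2, -1.7], [-0.3, -0.8], [-0.2, 0.9]]
saddle [0.55609945 0.25998072 0.066     ] block [0.53871407 0.32778742 0.04      ]
[ 0.59484014 -0.06150612  0.104     ] [ 0.58938129 -0.05164941  0.104     ]
[ 0.3547 -0.2957 -2.4317]
[[2.1, 56.1], [0.1, -15.7], [-57.0, -21.7], [10.2, -0.0], [-6.9, -0.5], [-5.1, 57.4], [-1.4, -86.4], [30.0, -150.9], [81.3, 16.1], [-66.8, -20.2], [-5.2, -5.1], [131.2, 23.4]]
[ 0.6178  0.2848 -4.7871]
[[0.0, -3.1], [-0.1, -2.4], [-0.4, -3.9], [-2.2, -4.4]]
pad [ 0.59359154 -0.09041251  0.082     ] [ 0.59429565 -0.0292965   0.082     ]
```

```bash
python3 - <<'E'
from fit import *
A2=[(e[0],(e[1][0],-e[1][1],e[1][2]),*e[2:]) for e in A]
a=fit(A2,[0.6,-0.39,-1.4]); b=fit(A2[:4],[*a])
print("pad",world(a,(-315,0,82)),world(b,(-315,0,82)))
# separate cams
for n in("scene","side"):
    x=fit([e for e in A2 if e[0]==n],a,False); print(n,x,world(x,(-315,0,82)))
    x=fit([e for e in J if e[0]==n],[.535,.3423,-1.32],False); print(n,"jack",x,world(x,(85,0,66)))
M=pickle.load(open("M0.pkl","rb"))
H={"alcohol_bottle":(.066,.110),"sample_pot":(.044,.06),"swab_cup":(.06,.08),"reagent_vial":(.036,.05)}
for (n,q),r in M.items():
    if q in("alcohol_bottle","sample_pot","swab_cup","reagent_vial","slide_carton"):
        e=r[0]["extent"]; bot=onz(P[n],(e[0],e[1]+e[3]/2),0); o,d=ray(P[n],(e[0],e[1]+e[3]/2)); h=d[:2]/np.linalg.norm(d[:2])
        print(n,q,(bot[:2]+h*H.get(q,(.05,))[0]/2).round(3))
E
```

```text
[ 0.5778 -0.4038 -1.6121]
[[-0.6, -2.9], [0.9, -2.7], [-0.3, -4.2], [-2.3, -3.9], [-5.1, -5.4], [0.2, -6.6], [2.1, -4.5], [-3.6, -2.6], [-2.7, -5.1], [-4.5, -5.7], [-0.9, -4.3], [-1.7, -4.7]]
[ 0.5663 -0.4033 -1.6455]
[[0.0, -3.1], [-0.1, -2.4], [-0.4, -3.9], [-2.2, -4.4]]
pad [ 0.59080559 -0.08904459  0.082     ] [ 0.58981667 -0.08912909  0.082     ]
scene [ 0.58814972 -0.405179   -1.59212978] [ 0.59486925 -0.09025068  0.082     ]
scene jack [ 0.54025463  0.33704395 -1.30890624] [0.5622617  0.25494225 0.066     ]
side [ 0.57032456 -0.39450839 -1.62504134] [ 0.58740336 -0.07997173  0.082     ]
side jack [ 0.53416391  0.34426934 -1.32336321] [0.55498177 0.26185808 0.066     ]
scene alcohol_bottle [0.816 0.014]
scene sample_pot [ 0.747 -0.087]
scene swab_cup [ 0.439 -0.043]
scene slide_carton [0.672 0.503]
scene reagent_vial [0.401 0.394]
side alcohol_bottle [ 0.811 -0.001]
side sample_pot [ 0.745 -0.074]
side slide_carton [0.649 0.529]
side reagent_vial [0.375 0.393]
```

```bash
python3 - <<'E'
from fit import *
for n,uv in [("scene",(333,145)),("scene",(317,135)),("scene",(352,135)),("scene",(372,141)),("scene",(358,130)),("scene",(392,132)),("side",(440,360)),("side",(425,420)),("scene",(300,118)),("scene",(353,72)),("scene",(405,270))]:
    print(n,uv,onz(P[n],uv,0).round(3))
c=onz(P["scene"],(333,145),0)
for h in(.1,.15,.2,.25,.3): print(h,proj(P["scene"],[*c[:2],h]).round(), proj(P["side"],[*c[:2],h]).round())
print(world([.5367,.3406,-1.318],(8,0,0)))
E
```

```text
scene (333, 145) [ 0.267  0.495 -0.   ]
scene (317, 135) [0.183 0.483 0.   ]
scene (352, 135) [0.248 0.599 0.   ]
scene (372, 141) [0.317 0.638 0.   ]
scene (358, 130) [0.232 0.642 0.   ]
scene (392, 132) [0.308 0.746 0.   ]
side (440, 360) [0.177 0.442 0.   ]
side (425, 420) [0.233 0.578 0.   ]
scene (300, 118) [0.048 0.496 0.   ]
scene (353, 72) [-0.176  0.947  0.   ]
scene (405, 270) [ 0.84   0.304 -0.   ]
0.1 [[336. 121.]] [[408. 344.]]
0.15 [[338. 108.]] [[413. 325.]]
0.2 [[340.  95.]] [[418. 305.]]
0.25 [[341.  81.]] [[424. 283.]]
0.3 [[343.  67.]] [[430. 259.]]
[0.5387009  0.33285427 0.        ]
```

>>> {"api": "servo_tool", "payload": {"targets": "0 0 -40 0; 0 0 -40 0; -45 -8 0 0; -45 -8 0 0; -45 -8 0 0; -45 -8 0 0; -45 -8 0 0; -45 -8 0 0; -45 -8 0 0; -45 -8 0 0; -45 -8 0 0; -45 -8 0 0; 0 0 20 0.18; 0 0 20 0.18; 0 0 20 0.18; 0 0 20 0.18; 0 0 20 0.18; 0 0 0 0.18; 0 0 0 0", "hand": 1}}

```text
time: 3.62
tool_pos: [0.5541, 0.3246, 0.218]
tool_rot: [-3.141, -0.001, 1.8]
contact_force: [0.3, 0.1, -0.6]
opening: 0.0917
```

```bash
cat > look.py <<'E'
import sys
from h import *
tag=sys.argv[1]
for n in sys.argv[2:]:
    p=cams.read_camera(n); cv2.imwrite(f"pics/{tag}_{n}.png",p["color"][:,:,::-1]); import pickle; pickle.dump(p,open(f"{tag}_{n}.pkl","wb"))
s=telemetry.observe(); print(s["time"],s["tool_pos"].round(4),s["tool_rot"].round(4),s["contact_force"].round(1))
E
python3 look.py c wrist; python3 - <<'E'
from fit import *
p=pickle.load(open("c_wrist.pkl","rb"))
j=[.5367,.3406,-1.318]
for b in [(85,0,66),(15,0,72),(-7,15,72),(37,15,72),(-7,-15,72),(37,-15,72),(115,45,8),(115,-45,8)]: print(b,proj(p,world(j,b)).round(1))
E
```

```text
3.675 [0.554  0.3246 0.2178] [-3.1405e+00 -7.0000e-04  1.8016e+00] [-0.3  0.2 -0.2]
(85, 0, 66) [[271.  268.1]]
(15, 0, 72) [[268.3 194.5]]
(-7, 15, 72) [[285.4 168.2]]
(37, 15, 72) [[286.5 219.1]]
(-7, -15, 72) [[249.4 169.1]]
(37, -15, 72) [[251.7 219.9]]
(115, 45, 8) [[314.5 270.7]]
(115, -45, 8) [[232.4 272.5]]
```

View pics/c_wrist.png

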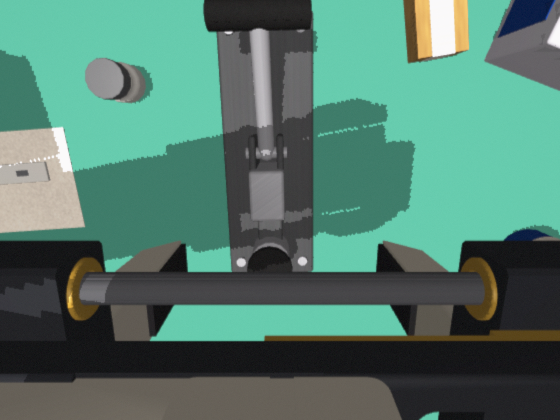

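>>> {"api": "servo_tool", "payload": {"targets": "11.5 -13 0 -0.022; 0 0 30 0; 0 0 30 0; 0 0 30 0; 0 0 30 0; 0 0 20 0; 0 0 15 0; 0 0 10 0; 0 0 0 0"}}

```text
time: 4.8
tool_pos: [0.5332, 0.3392, 0.0527]
tool_rot: [3.136, -0.004, 1.853]
contact_force: [0.7, -0.3, -0.0]
opening: 0.0921
```

```bash
python3 look.py d side wrist
```

```text
4.9 [0.5339 0.3394 0.0538] [ 3.1341 -0.0041  1.853 ] [0.3 0.2 0.2]
```

View pics/d_side.png

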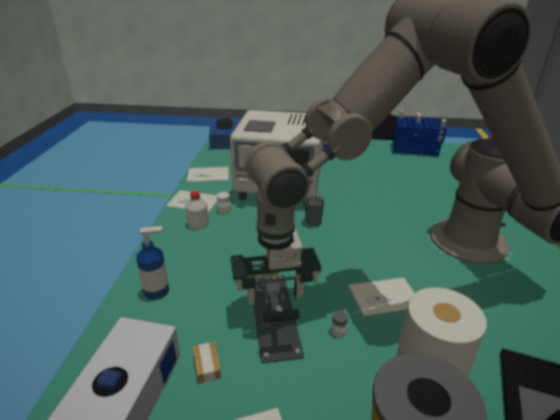

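View pics/d_wrist.png

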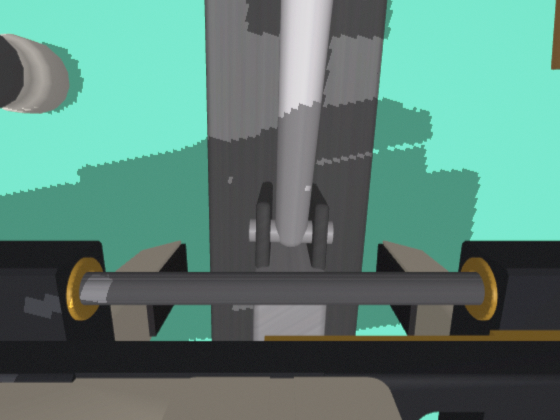

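>>> {"api": "servo_tool", "payload": {"targets": "-4 2 0 0.015; -3 1 0 0.012; 0 0 0 0; 0 0 0 0"}}

```text
time: 5.4
tool_pos: [0.5404, 0.3332, 0.0558]
tool_rot: [3.131, -0.005, 1.824]
contact_force: [1.1, 0.9, -0.3]
opening: 0.0918
```

>>> {"api": "servo_tool", "payload": {"targets": "0 0 1.5 0; 0 0 0.5 0; 0 0 0 0; 0 0 0 0; 0 0 0 0; 0 0 0 0; 0 0 0 0", "hand": 0, "squeeze": 45}}

```text
time: 6.28
tool_pos: [0.5391, 0.3331, 0.0534]
tool_rot: [3.134, -0.005, 1.824]
contact_force: [-1.5, -1.5, 1.8]
opening: 0.0299
```

>>> {"api": "servo_tool", "payload": {"targets": "0 0 -5 0; 0 0 -10 0; -10 -1 -5 0; -20 -1 0 0; -30 -2 0 0; -30 -2 0 0; -30 -2 0 0; -30 -2 0 0; -30 -2 0 0; -30 -2 0 0; -25 -2 0 0; -20 -1 0 0; -12 -1 0 0.045; -6 0 0 0.045; -4 0 0 0.045; 0 0 0 0.045; 0 0 0 0.045; 0 0 0 0.045; 0 0 0 0"}}

```text
time: 8.65
tool_pos: [0.5873, 0.0354, 0.069]
tool_rot: [-3.139, 0.0, 1.528]
contact_force: [-0.2, -0.3, -9.6]
opening: 0.0298
```

```bash
python3 look.py e side scene wrist; python3 - <<'E'
from h import *
import pickle
for n,(x,y,w,h,s) in {"side":(190,150,160,120,5),"scene":(210,160,150,110,5)}.items():
    crop(pickle.load(open(f"e_{n}.pkl","rb")),x,y,w,h,s,f"pics/e_{n}_c.png")
E
```

```text
8.8 [0.5874 0.0353 0.069 ] [-3.1388e+00  1.0000e-04  1.5290e+00] [ 0.1 -0.3 -8.9]
```

View pics/e_side_c.png

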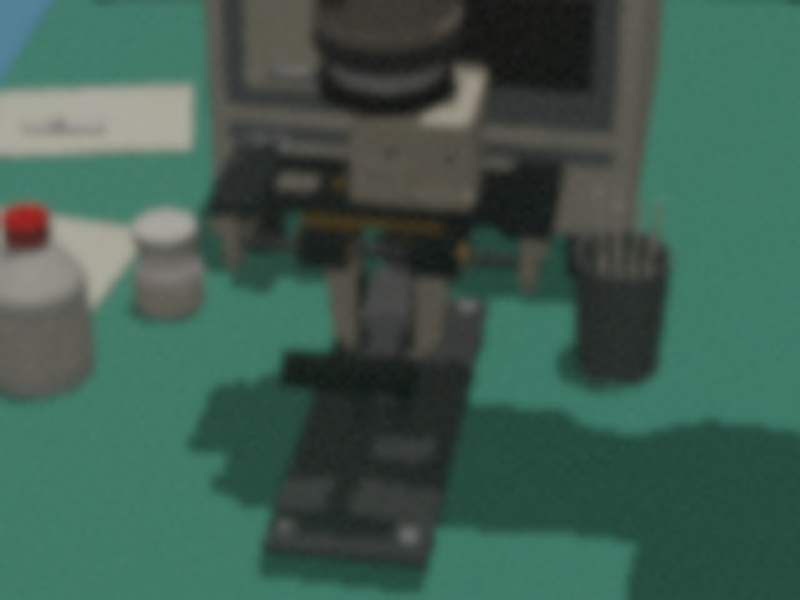

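View pics/e_scene_c.png

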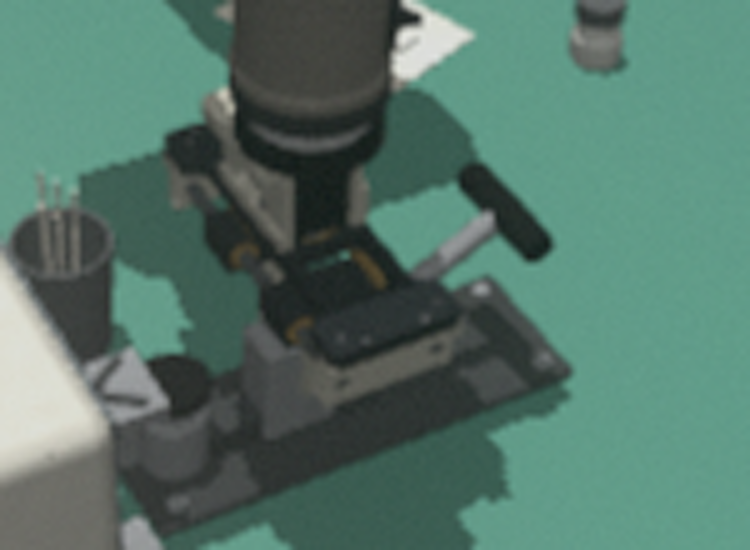

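View pics/e_wrist.png

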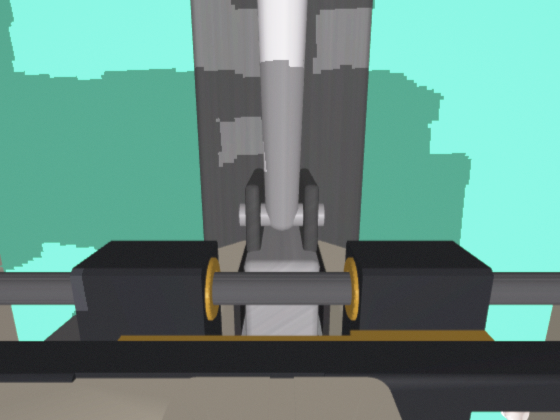

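```bash
cat > ov.py <<'E'
import sys
from fit import *
tag,dz=sys.argv[1],float(sys.argv[2])
g=float(sys.argv[3]) if len(sys.argv)>3 else 8.
A=eval(sys.argv[4]) if len(sys.argv)>4 else [.5778,-.4038,-1.6121]
s=telemetry.observe(); x,y,_=s["tool_pos"]; yaw=s["tool_rot"][2]-np.pi
j=[x-g/1000*np.cos(yaw),y-g/1000*np.sin(yaw),yaw]
print("jack",np.round(j,4),"saddle",world(j,(85,0,66)).round(4),"pad",world(A,(-315,0,82)).round(4))
W={"side":(210,150,120,120,5),"scene":(210,160,150,110,5)}
for n,(x0,y0,w,h,k) in W.items():
    p=pickle.load(open(f"{tag}_{n}.pkl","rb")); im=cv2.resize(p["color"][y0:y0+h,x0:x0+w,::-1],None,fx=k,fy=k,interpolation=cv2.INTER_CUBIC)
    def dr(v,pts,col,o=0):
        q=proj(p,np.array([world(v,b)+[0,0,o] for b in pts])); q=((q-[x0,y0]+.5)*k).round().astype(int); cv2.polylines(im,[q],True,col,1)
    th=np.linspace(0,2*np.pi,40)
    c=lambda cx,r,z:[(cx+r*np.cos(t),r*np.sin(t),z) for t in th]
    dr(j,c(85,21,66),(0,0,255),dz); dr(j,[(115,45,8),(115,-45,8),(-145,-45,8),(-145,45,8)],(0,0,255),dz)
    dr(j,[(-117,35,103),(-117,-35,103)],(0,0,255),dz)
    dr(A,[(-345,23,104),(-345,-23,104),(-270,-23,104),(-270,23,104)],(255,0,0)); dr(A,c(-315,13,82),(0,255,255))
    cv2.imwrite(f"pics/{tag}_{n}_ov.png",im)
E
python3 ov.py e 0.0155
```

```text
jack [ 0.5877  0.0433 -1.6126] saddle [ 0.5842 -0.0417  0.066 ] pad [ 0.5908 -0.0891  0.082 ]
```

View pics/e_scene_ov.png

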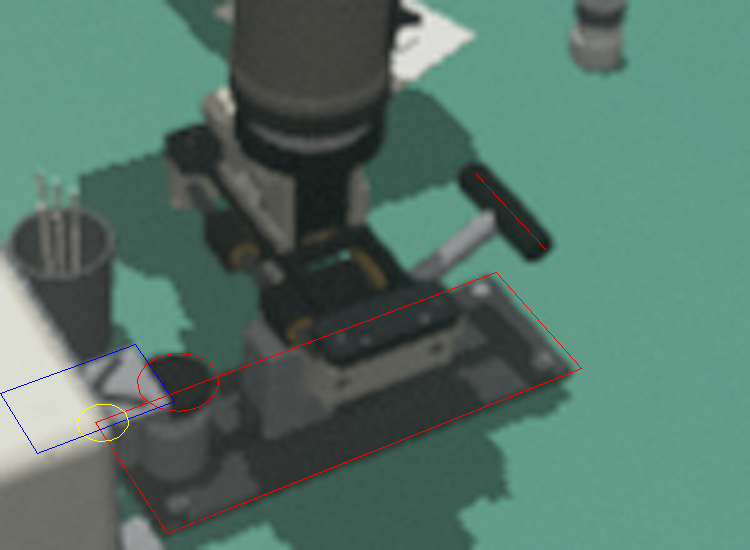

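View pics/e_side_ov.png

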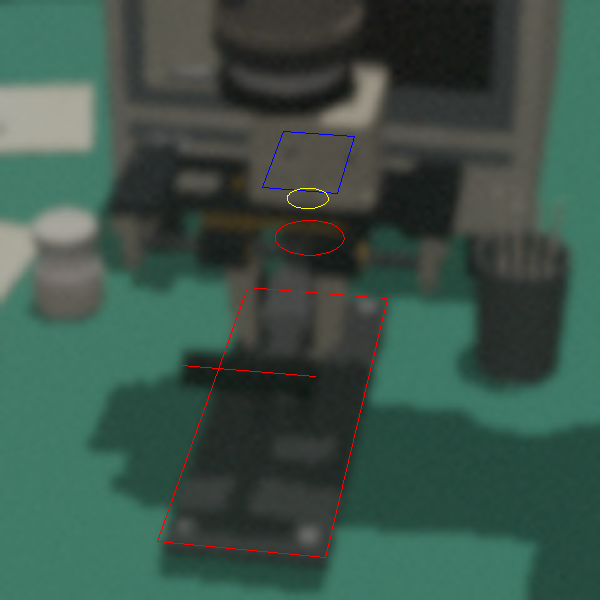

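>>> {"api": "servo_tool", "payload": {"targets": "0 2 5 0; 0 2 5 0; 0 1 0 0; -8 1 0 0; -10 1 0 0; -10 1 0 0; -8 0 0 0; -4 0 0 0; 0 0 0 0; 0 0 0 0"}}

```text
time: 10.05
tool_pos: [0.5942, -0.0088, 0.0583]
tool_rot: [-3.139, 0.0, 1.528]
contact_force: [0.0, 0.4, -9.1]
opening: 0.0299
```

```bash
python3 look.py f side scene; python3 ov.py f 0.0045
```

```text
10.15 [ 0.5942 -0.0087  0.0583] [-3.1390e+00  4.0000e-04  1.5286e+00] [ 0.3  0.4 -8.5]
jack [ 5.945e-01 -7.000e-04 -1.613e+00] saddle [ 0.591  -0.0856  0.066 ] pad [ 0.5908 -0.0891  0.082 ]
```

View pics/f_scene_ov.png

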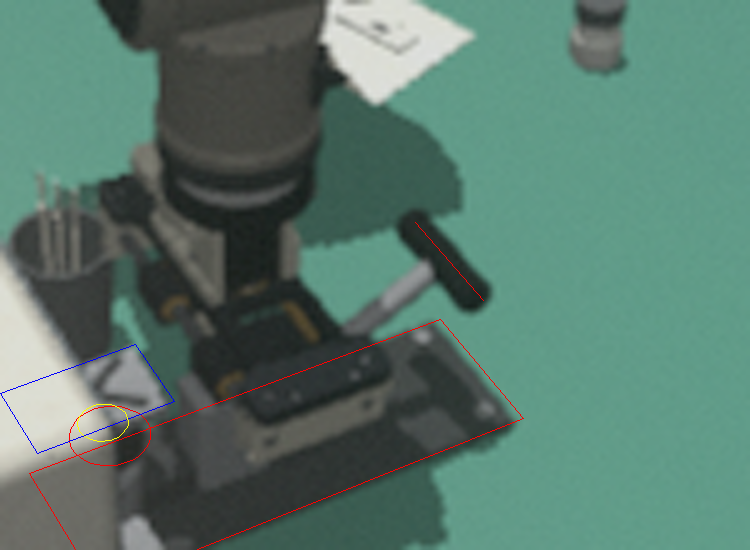

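View pics/f_side_ov.png

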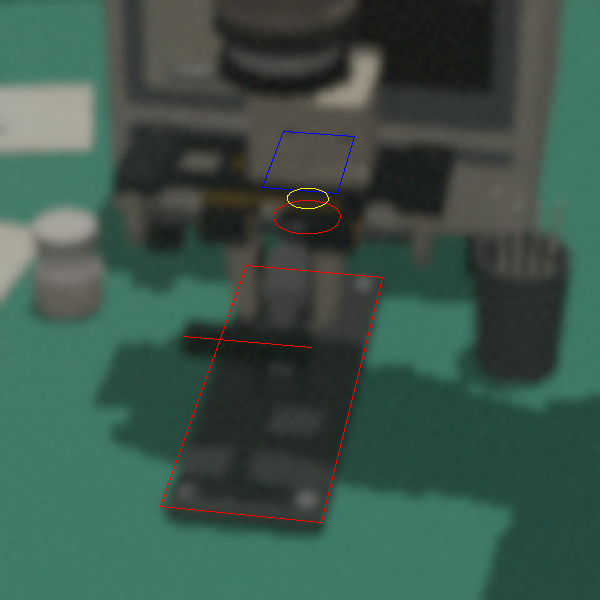

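>>> {"api": "servo_tool", "payload": {"targets": "-3 0 0 0; 0 0 2 0; 0 0 2 0; 0 0 1.5 0; 0 0 0 0"}}

```text
time: 10.78
tool_pos: [0.5942, -0.0114, 0.0539]
tool_rot: [-3.14, 0.0, 1.529]
contact_force: [-1.1, 0.1, -7.1]
opening: 0.0297
```

>>> {"api": "servo_tool", "payload": {"targets": "0 0 1 0; 0 0 0.5 0; 0 0 0 0"}}

```text
time: 11.15
tool_pos: [0.5943, -0.0115, 0.0535]
tool_rot: [-3.141, 0.0, 1.53]
contact_force: [-1.6, -1.7, -4.4]
opening: 0.03
```

>>> {"api": "servo_tool", "payload": {"targets": "0 0 0 0; 0 0 0 0; 0 0 0 0; 0 0 -10 0; 0 0 -20 0; 0 0 -40 0; 0 0 -50 0; 0 0 -50 0; 0 0 -50 0; -15 0 -20 0; -10 0 0 0; 0 0 0 0; 0 0 0 0", "hand": 0.75}}

```text
time: 12.78
tool_pos: [0.5938, -0.0364, 0.3066]
tool_rot: [3.133, 0.001, 1.53]
contact_force: [0.6, 0.6, -0.5]
opening: 0.0684
```

```bash
python3 look.py g side scene wrist
```

```text
12.925 [ 0.594  -0.0362  0.3067] [3.1325e+00 1.3000e-03 1.5301e+00] [ 0.4 -0.2  0.1]
```

View pics/g_wrist.png

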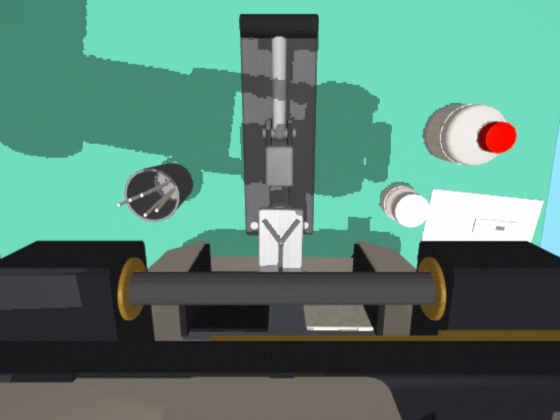

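View pics/g_scene.png

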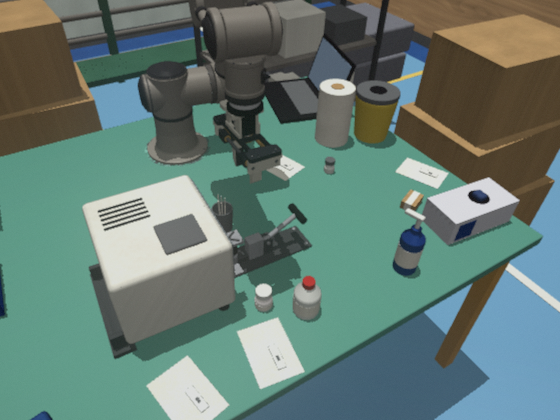

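View pics/g_side.png

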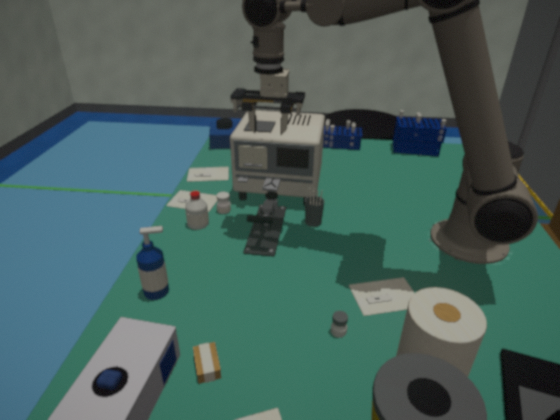

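The jack stands under the bracket (wrist view: bracket top edge row ~209, columns 260–301; block at ~(279,166)). I'll check the alignment with precise crops.

```bash
python3 - <<'E'
from h import *
import pickle
W={"wrist":(225,130,110,145,4),"side":(230,165,70,95,6),"scene":(210,190,110,90,7)}
for n,(x,y,w,h,s) in W.items(): crop(pickle.load(open(f"g_{n}.pkl","rb")),x,y,w,h,s,f"pics/g_{n}_c.png")
E
```

```text
(no output)
```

View pics/g_wrist_c.png

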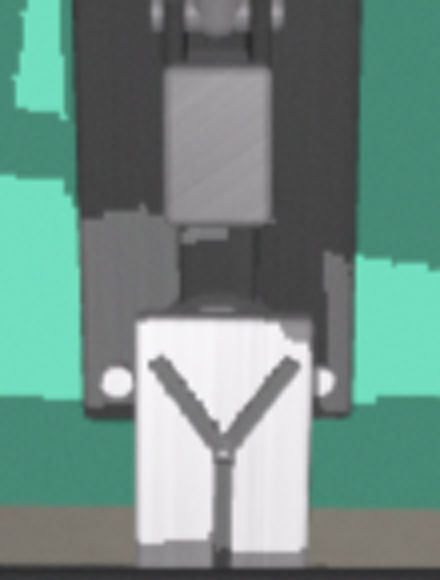

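View pics/g_side_c.png

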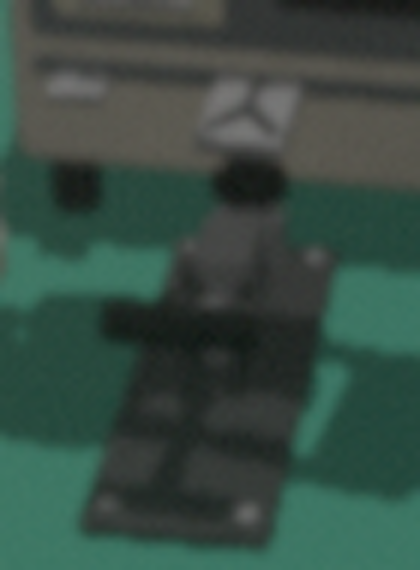

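View pics/g_scene_c.png

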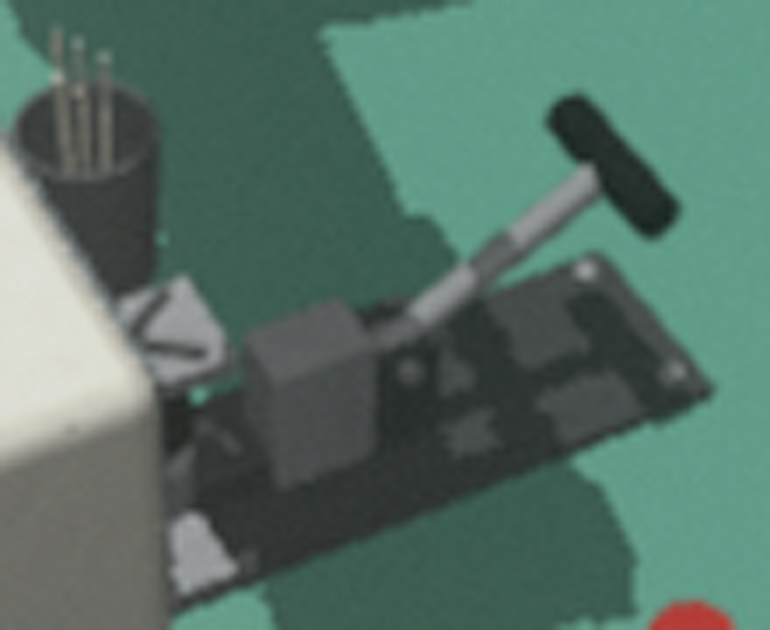

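```bash
cat > fit2.py <<'E'
from fit import *
import fit
def off(x0,y0,k): return lambda c:[x0+(c[0]+.5)/k-.5, y0+(c[1]+.5)/k-.5]
W=off(225,130,4); S=off(230,165,6); C=off(210,190,7)
for n in("wrist","side","scene"): P[n]=pickle.load(open(f"g_{n}.pkl","rb"))
JW=[("wrist",(-7,15,72),W((271,67))),("wrist",(-7,-15,72),W((165,66))),("wrist",(37,-15,72),W((163,221))),("wrist",(37,15,72),W((272,221))),("wrist",(115,-45,8),W((85,412))),("wrist",(115,45,8),W((352,410)))]
JS=[("side",(-145,45,8),S((83,525))),("side",(-145,-45,8),S((272,540))),("side",(115,-45,8),S((333,262))),("side",(85,0,66),S((250,181))),("side",(-117,0,103),S((183,325)))]
JC=[("scene",(-145,-45,8),C((600,255))),("scene",(-145,45,8),C((712,388))),("scene",(-7,15,72),C((375,350))),("scene",(-7,-15,72),C((338,300))),("scene",(37,-15,72),C((245,335))),("scene",(37,15,72),C((275,378))),("scene",(-117,0,103),C((613,166)))]
AW=[("wrist",(-345,-23,104),W((136,319))),("wrist",(-345,23,104),W((312,319)))]
AS=[("side",(-345,23,104),S((198,143))),("side",(-345,-23,104),S((287,152))),("side",(-270,-23,104),S((300,82))),("side",(-270,23,104),S((213,78)))]
AC=[("scene",(-345,-23,104),C((187,278))),("scene",(-345,23,104),C((228,352)))]
j0=[.5945,-.0035,-1.6116]; a0=[.5778,-.4038,-1.6121]
# joint: per camera pixel bias
L=[("j",)+e for e in JW+JS+JC]+[("a",)+e for e in AW+AS+AC]
def model(use):
    def f(v):
        r=[]
        b={"wrist":v[6:8],"side":v[8:10],"scene":v[10:12]}
        for e in L:
            if e[1] not in use: continue
            r.append(proj(P[e[1]],world(v[:3] if e[0]=="j" else v[3:6],e[2]))[0]+b[e[1]]-e[3])
        return np.concatenate(r+[v[6:]*.7,[(v[5]+1.609)*100]])
    r=least_squares(f,j0+a0+[0]*6,loss="soft_l1"); v=r.x
    s=world(v[:3],(85,0,66)); p=world(v[3:6],(-315,0,82))
    print(use,"jack",v[:3].round(4),"an",v[3:6].round(4),"bias",v[6:].round(1)); 
    d=(p-s)[:2]; cx=np.array([np.cos(v[2]),np.sin(v[2])]); print(" saddle",s[:2].round(4)," pad",p[:2].round(4),"pad-saddle world mm",(d*1e3).round(1),"rms",np.sqrt((f(v)**2).mean()).round(2))
    return v,f
if __name__=="__main__":
    for u in (["wrist"],["side"],["scene"],["wrist","side","scene"]): v,f=model(u)
    print(f(v)[:-7].reshape(-1,2).round(1).tolist())
E
python3 fit2.py
```

```text
['wrist'] jack [ 0.593  -0.0055 -1.6095] an [ 0.5789 -0.4063 -1.6094] bias [ 0.  -1.3  0.   0.   0.   0. ]
 saddle [ 0.5897 -0.0904]  pad [ 0.5911 -0.0915] pad-saddle world mm [ 1.4 -1.1] rms 0.74
['side'] jack [ 0.5932 -0.0058 -1.5962] an [ 0.579  -0.4002 -1.6063] bias [-0.   0.  -0.2  1.1  0.   0. ]
 saddle [ 0.591  -0.0908]  pad [ 0.5902 -0.0854] pad-saddle world mm [-0.8  5.4] rms 0.58
['scene'] jack [ 0.5943 -0.0068 -1.6074] an [ 0.5773 -0.4065 -1.6099] bias [-0.   0.  -0.   0.  -0.   0.4]
 saddle [ 0.5911 -0.0917]  pad [ 0.5897 -0.0917] pad-saddle world mm [-1.5  0. ] rms 0.55
['wrist', 'side', 'scene'] jack [ 0.593  -0.0063 -1.606 ] an [ 0.5794 -0.4067 -1.6079] bias [-0.1 -1.8 -0.1  1.7  0.   0.6]
 saddle [ 0.59   -0.0912]  pad [ 0.591  -0.0919] pad-saddle world mm [ 1.1 -0.7] rms 0.73
[[0.5, -1.7], [-1.1, -1.2], [0.1, 0.6], [0.2, 0.4], [-0.3, 1.4], [0.6, 1.4], [-0.7, 0.4], [-0.1, 0.9], [1.1, -1.5], [-0.0, 0.1], [-0.1, 1.0], [-0.1, -0.9], [0.6, -0.1], [0.4, -0.7], [0.3, -0.7], [-1.1, -0.1], [-0.3, 1.1], [-0.3, 0.2], [-0.6, -0.0], [0.3, -0.3], [-0.6, -0.3], [-0.5, -0.6], [0.6, -0.2], [0.9, -0.6], [-0.8, 0.1], [1.2, 0.9]]
```

>>> {"api": "servo_tool", "payload": {"targets": "10 0 0 0; 22 -1 0 0; 30 -1 0 0; 30 -1 -0 0; 28 0 0 0; 18 0 10 0; 8 0 30 0; 3 0 40 0; 0 0 35 0; 0 0 20 0; 0 0 8 0; 0 0 0 0; 0 0 0 0", "hand": 0, "squeeze": 20}}

```text
time: 14.55
tool_pos: [0.5959, 0.1241, 0.1536]
tool_rot: [3.138, 0.0, 1.534]
contact_force: [0.4, -1.6, -0.1]
opening: 0.0008
```

```bash
python3 look.py k scene side wrist
```

```text
14.7 [0.5959 0.124  0.1538] [3.1380e+00 4.0000e-04 1.5335e+00] [-0.3  0.2  0.2]
```

View pics/k_scene.png

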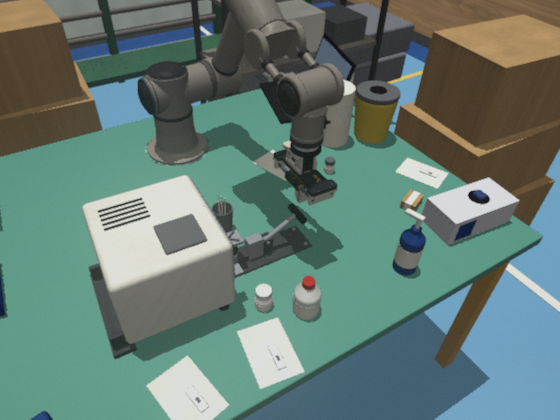

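View pics/k_wrist.png

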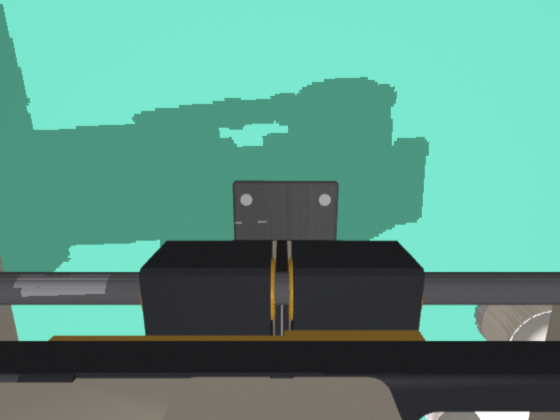

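>>> {"api": "servo_tool", "payload": {"targets": "-5 0 8 0; -5 0 8 0; 0 0 6 0; 0 0 3 0; 0 0 3 0; 0 0 0 0"}}

```text
time: 15.45
tool_pos: [0.5961, 0.1138, 0.1251]
tool_rot: [3.136, -0.001, 1.533]
contact_force: [-1.0, -0.5, 1.5]
opening: 0.0005
```

>>> {"api": "servo_tool", "payload": {"targets": "2 0 5 0; 1.5 0 6 0; 1.5 0 6 0; 1 0 6 0; 1 0 6 0; 0.5 0 6 0; 0.5 0 5 0"}}

```text
time: 16.32
tool_pos: [0.5976, 0.1259, 0.0895]
tool_rot: [3.13, -0.005, 1.534]
contact_force: [-5.4, 2.7, 16.4]
opening: 0.0003
```

>>> {"api": "servo_tool", "payload": {"targets": "-0.5 -0.5 5 0; -0.5 -0.5 5 0; -0.5 0 5 0; -0.5 0 5 0; 0 0 4 0; 0 0 4 0; 0 0 3 0"}}

```text
time: 17.2
tool_pos: [0.5976, 0.1287, 0.0682]
tool_rot: [3.122, -0.011, 1.536]
contact_force: [-6.6, 2.0, 15.3]
opening: 0.0004
```

>>> {"api": "servo_tool", "payload": {"targets": "-1.5 -0.5 3 0; -1 -0.5 3 0; 0 0 2 0"}}

```text
time: 17.58
tool_pos: [0.5976, 0.1287, 0.0677]
tool_rot: [3.116, -0.014, 1.537]
contact_force: [-8.1, 0.4, 21.2]
opening: 0.0007
```

```bash
python3 look.py m scene side; python3 - <<'E'
from h import *
import pickle
W={"side":(200,110,140,150,4),"scene":(190,170,150,120,5)}
for n,(x,y,w,h,s) in W.items(): crop(pickle.load(open(f"m_{n}.pkl","rb")),x,y,w,h,s,f"pics/m_{n}_c.png")
E
```

```text
17.675 [0.5976 0.1287 0.0676] [ 3.1162 -0.014   1.5372] [-8.8  2.2 22.7]
```

View pics/m_scene_c.png

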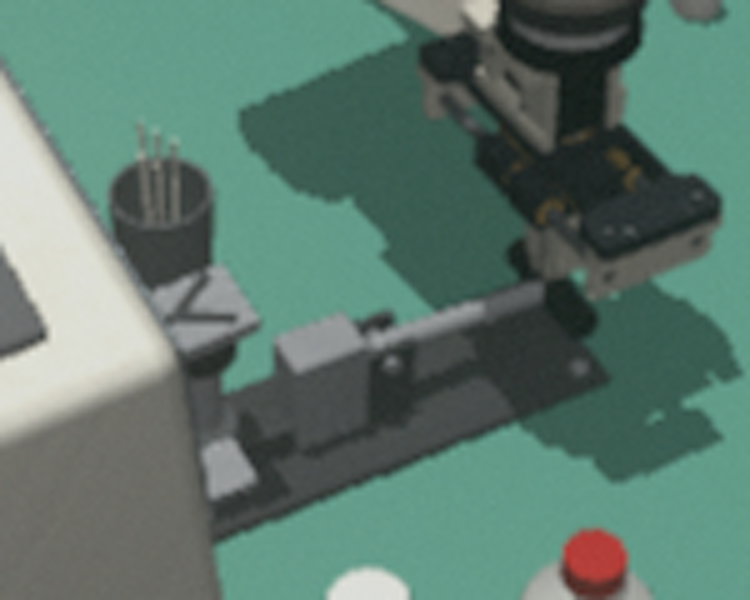

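View pics/m_side_c.png

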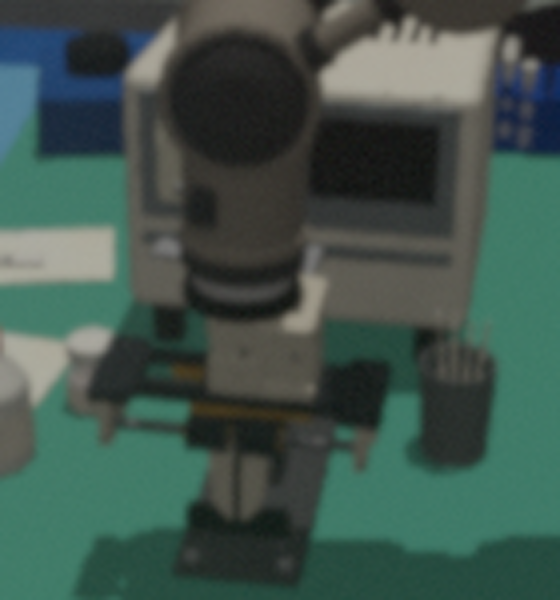

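>>> {"api": "servo_tool", "payload": {"targets": "0 0 -5 0; 0 0 -6 0; -1 0 -6 0; -1 0 -6 0; -1 0 -6 0; -1 0 -6 0; -2 0 -6 0; -2 0 -6 0; -2 0 -6 0; -2 0 -6 0; 0 0 -6 0; 0 0 -6 0; 0 0 -6 0; 0 0 -4 0; 0 0 0 0; 0 0 0 0; 0 0 0 0; 0 0 0 0"}}

```text
time: 19.92
tool_pos: [0.5944, 0.1109, 0.1543]
tool_rot: [3.116, -0.006, 1.539]
contact_force: [0.2, -0.0, -0.6]
opening: 0.0006
```

```bash
python3 look.py n scene side; python3 - <<'E'
from h import *
import pickle
W={"side":(200,110,140,150,4),"scene":(190,170,150,120,5)}
for n,(x,y,w,h,s) in W.items(): crop(pickle.load(open(f"n_{n}.pkl","rb")),x,y,w,h,s,f"pics/n_{n}_c.png")
E
```

```text
20.025 [0.5944 0.1109 0.1543] [ 3.116  -0.0056  1.5386] [-0.5 -1.9  0.4]
```

View pics/n_scene_c.png

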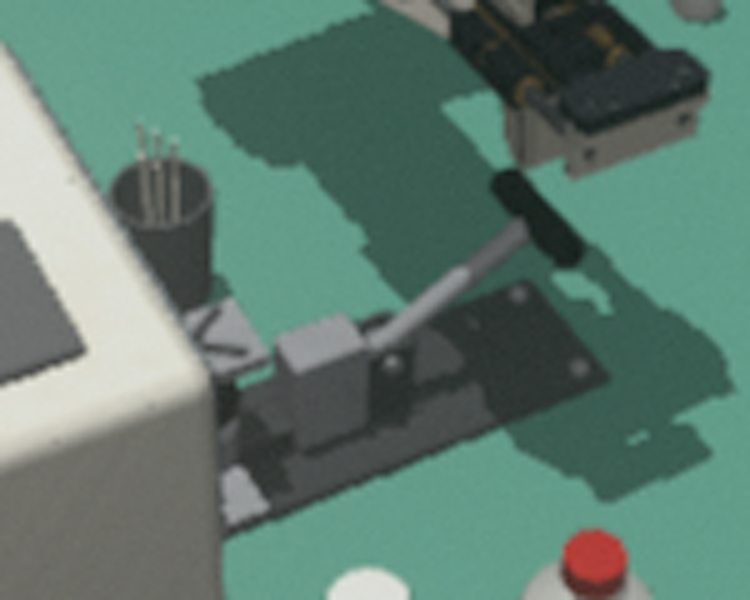

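View pics/n_side_c.png

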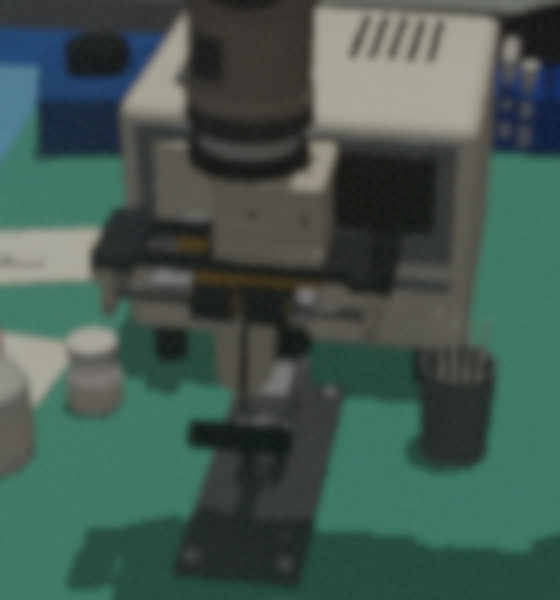

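>>> {"api": "servo_tool", "payload": {"targets": "2 1 8 0; 0 0 8 0; 0 0 6 0; 1 0 5 0; 1 0 5 0; 1 0 6 0; 1 0 6 0; 1 0 6 0; 0 0 6 0; 0 -0.3 6 0; -0.5 -0.3 5 0; -0.5 -0.3 5 0"}}

```text
time: 21.52
tool_pos: [0.5981, 0.125, 0.0872]
tool_rot: [3.107, -0.016, 1.54]
contact_force: [-5.5, 5.3, 17.4]
opening: 0.0006
```

>>> {"api": "servo_tool", "payload": {"targets": "-1 -0.5 5 0; -1 -0.5 5 0; -1 -0.3 5 0; -1 0 5 0; -0.5 0 4 0; -0.5 0 4 0; -0.5 0 4 0; 0 0 3 0"}}

```text
time: 22.52
tool_pos: [0.5983, 0.1275, 0.067]
tool_rot: [3.097, -0.026, 1.542]
contact_force: [-12.4, -0.4, 31.3]
opening: 0.0002
```

>>> {"api": "servo_tool", "payload": {"targets": "0 -1 2 0; 0 -0.5 2 0; 0 0 2 0; 0 0 2 0"}}

```text
time: 23.02
tool_pos: [0.598, 0.1274, 0.0678]
tool_rot: [3.09, -0.025, 1.544]
contact_force: [-8.3, 1.5, 20.1]
opening: 0.0006
```

```bash
python3 look.py q scene side; python3 - <<'E'
from h import *
import pickle
W={"side":(200,110,140,150,4),"scene":(190,170,150,120,5)}
for n,(x,y,w,h,s) in W.items(): crop(pickle.load(open(f"q_{n}.pkl","rb")),x,y,w,h,s,f"pics/q_{n}_c.png")
E
```

```text
23.125 [0.598  0.1275 0.0679] [ 3.0902 -0.0247  1.5438] [-7.3  2.4 19.7]
```

View pics/q_scene_c.png

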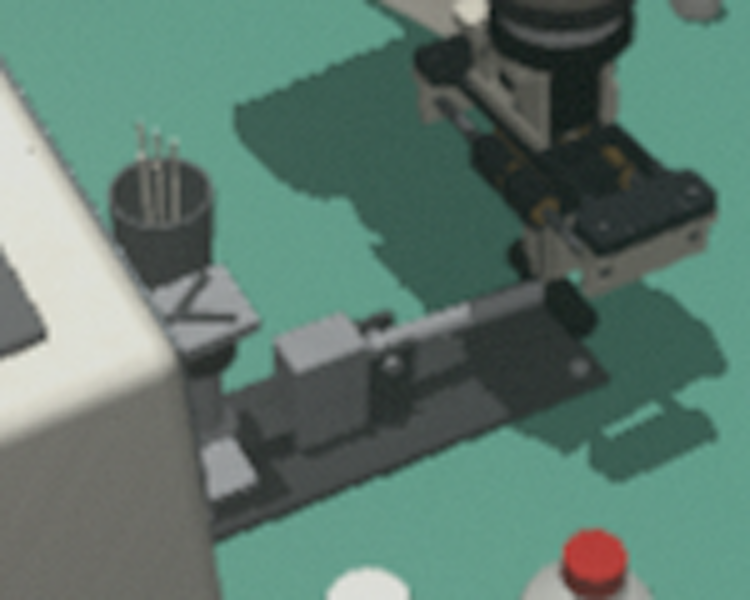

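View pics/q_side_c.png

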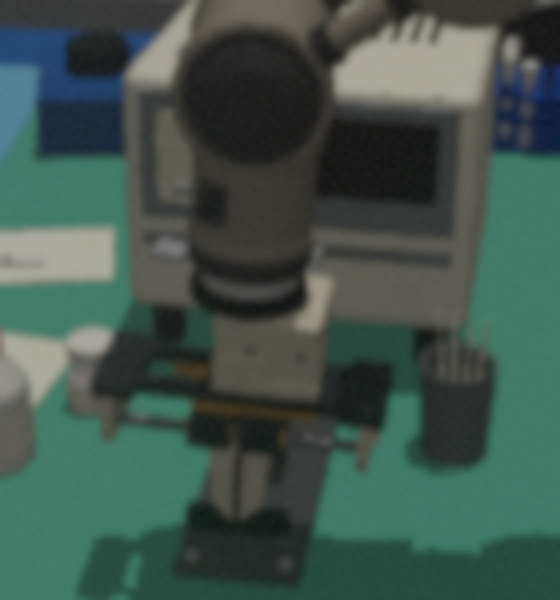

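>>> {"api": "servo_tool", "payload": {"targets": "0 0 3 0; 0 0 3 0; 0 0 3 0"}}

```text
time: 23.5
tool_pos: [0.5981, 0.1275, 0.0672]
tool_rot: [3.087, -0.024, 1.545]
contact_force: [-11.1, 0.5, 28.9]
opening: 0.0001
```

```bash
python3 -c "
from h import *
for i in range(3):
    cams.read_camera('scene'); s=telemetry.observe(); print(s['time'],s['tool_pos'].round(4),s['contact_force'].round(1))"
```

```text
23.55 [0.5981 0.1275 0.0672] [-11.3   1.4  27.8]
23.6 [0.5981 0.1275 0.0672] [-10.3   1.8  27.9]
23.65 [0.598  0.1275 0.0672] [-11.3   1.2  28.6]
```

Steady at about 28 N against the stop, so I'm handing in.

```bash
python3 -c "
from h import *
print(robot.hand_in())
s=telemetry.observe(); print(s['time'],s['tool_pos'].round(4),s['contact_force'].round(1))"
```

```text
the job is handed in; nothing more can be done
None
the job is handed in; nothing more can be done
```

The jack is under the lift pad with its handle held fully down, and the job was handed in at about 23.7 s. I carried the jack by its grip block and set it under the arrow-marked bracket. I then made a full trial press, let the handle come fully back up, and pressed it down again to finish.

- **Centring:** The fit over all three cameras put the saddle within about 1.5 mm of the pad. The wrist and scene views on their own agreed to within about 2 mm. The side view on its own disagreed, showing about 5 mm along the approach direction; I put that down to that camera's vertical bias.
- **Trial lift:** At the bottom the bar stopped moving while the force rose from 15 to 22 N, which is the handle's stop. After release the pictures showed the handle up, the bracket back at its resting position and the jack unmoved.
- **Final hold:** The tool is steady at z = 67.2 mm, pushing about 28 N down against the stop. There is also a sideways friction force of about 11 N at the fingertips, and the tool has tilted about 0.05 rad. The last pictures, taken just before the final small increase in push, show the front raised on the saddle, with the pot, cup and bottle where they were.

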